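# Raise the sensor light out of its docking ring and set it on the box

## Robot

A 6-joint arm with a two-finger parallel gripper is mounted at the origin on the work surface. World frame = base frame: x ahead of the robot, y to its left, z up, the work surface at z = 0. Lengths are in m, angles in rad, forces in N, time in s.
With the tool pointing down it reaches from about 0.35 to 0.975 m from the base axis. Payload 4.9 kg.
Tool frame: the origin (TCP) lies on the mounting face of the last link; the fingertips stand 173 mm ahead of it and the grasp point (between the pads) lies 155 mm ahead of it; z points along the fingers, y is the direction in which the jaws open and shut (so a half turn about z gives the same grasp; the last joint's range is limited). The gripper opens to 85 mm and grips with 20 to 120 N. Pads are 22 mm wide; open, the fingers measure 114 mm over their backs; the gripper's body (76 mm by 85 mm) begins 54 mm behind the grasp point. The pads swing forward as they close: fully open they stand 13 mm farther back than shut.
Start: joints at [-0.119, 0.053, 1.613, -0, 1.476, -0.119], TCP at [0.625, 0, 0.405] pointing down, gripper open.
Joint ranges: [-3.01, 3.01], [-1.01, 2.22], [0.06, 2.58], [-1.02, 4.17], [0.09, 2.62], [-3.14, 3.14]. Speed limits (rad/s): [2.57, 2.57, 3.14, 3.14, 3.14, 3.14].

## Interface

Orientations are given as a unit quaternion [w, x, y, z].
In Python, from plant import manip gives the robot as it stands.
- The arm moves only by the tool play_rows, never from a script. Its argument "increments" is a list of rows, each an object with "offset": the shift along the tool's x, y, z in mm, a list of three; "twist": the turn about the tool's z in rad; "grip": the opening, from 0 (shut) to 1 (fully open). In form: [{"offset": [dx, dy, dz], "twist": twist, "grip": grip}, ...]. A call has 1 to 5 rows; each row is the pose to reach, as a shift and turn from the pose commanded when the call began, along the tool's axes at that moment; what a row does not reach only later rows make up. A row lasts 1/12 s, in which the tool goes at most 41.7 mm and 7.16 degrees, less where a joint would pass 70% of its speed; a pose out of reach is approached as far as the arm can. A call with a gripper value outside its range is refused whole. The fingers move at their own pace and stop on an object; the grip force is fixed at half the most. Time passes only in rows, so rows that repeat a pose let the fingers close. It gives the time, the measured TCP pose, the force and the opening at its end, in the units of the state.
- manip.state(): the state, without advancing time (a new reading comes with each control period).
- manip.grab_frame(name): name is "scene" or "side" or "wrist"; returns the picture (420x560x3 uint8, blue, green, red); there is no depth.
- manip.get_calibration(name): a dict with "fx", "fy", "cx", "cy" (pixels), "k1" (the pictures are not rectified: a ray, as slopes to the right and down, at radius r is drawn at 1 + k1 r^2 times it, then the intrinsics apply), "T" (4x4, takes a point from camera to world coordinates). Camera axes: x right, y down, z forward; pixel columns grow to the right and rows downward; lengths in m; the calibration is good to about 2 mm. A picture is of the moment at which its call begins: read the wrist's pose just before it. get_calibration takes no time and is no camera call; for the wrist camera it gives the pose at the moment of the call.
- manip.job_done(): hands the job in, once; it reports no verdict.
Trained networks look in the newest picture that a camera, given by its name, has taken for a name from the list of things; names that differ only in an ending like _2 or _b are one class to them, and where a whole thing is asked for, a point or a joint stands for the part that bears it (a point fixed in the world has none). Each returns a list of dicts, best first, with "p" (0 to 1); they miss things now and then, are a little off and sometimes report something else, mostly with a low value. They report only what shows in the picture. A call takes as long as a camera call. They do not tell look-alikes from the thing itself.
- manip.boxes_of(query, camera): "xyz" ([x, y, z] in m, in the coordinates of the camera as it stood for that picture, good to about 4 mm: the middle of the surface that is visible of it).
- manip.tip_of(query, camera): "xyz" ([x, y, z] in m, in the coordinates of the camera as it stood for that picture, good to about 4 mm: a listed point, or the origin of a listed thing).
The state is a dict: "time": time; "joint_pos": joint angles; "joint_vel": joint speeds; "joint_efforts": joint torques, N m; "tool_pos": TCP position; "tool_rot": TCP orientation; "contact_force": force on the tool from outside, world axes, zero at the start; "ft_torque": the same for the moment, N m; "gripper_width": opening from 0.0 (shut) to 1.0 (fully open).
Only numpy, scipy, OpenCV 4.12 (cv2) and the standard library are available. Lean on these libraries where they do the work, as an engineer would, in place of code of your own. Each camera call takes 0.05 s, during which the arm holds its last target. There are 200 camera calls.

## Task

Push the motion sensor light up through the docking ring from below by pulling the dock's lift handle straight up until the light stands well proud of the ring, then take the raised light from above and set it down gently, lens up, on the middle of the wooden box's top. Do not drop it, and leave the box and everything else on the console where they are.

Things in the scene. Friction and masses are not known exactly. Their poses are not given: they have to be found in the camera images.
- dock: Grey stand fixed to the console, on it a flat grey plastic ring: outer diameter 104, bore 64, its flat top 94 above the console (z = 0), ring wall 34 tall. A 4 mm inner lip (hole 48) under the bore carries the light. Base plate 130 x 130. Origin: on the console surface under the ring's centre; z up. The lift handle stands on the -y side, 92 from the ring's axis. It is placed to the left or the right of the robot, turned up to 0.35 rad
- light: White plastic motion sensor light: a plain upright cylinder, diameter 60, 34 tall, a small flat grey lens (2 high) on top, about 0.13 kg. Origin: centre of its underside; z up. At the start it sits loose in the ring, 2 mm play all round, its top edge level with the ring's top, so it cannot be gripped until raised
- lift (a joint): Lift travel in m: 0 down (start), 0.036 fully up (stop). Moves straight up and stays where it is left (friction 6 N, about 9 N to raise with the light). Its round pusher (diameter 40) under the ring meets the light after 6 mm, so fully up the light stands 30 mm proud of the ring with 4 mm still in it
- lift_handle (a point): Centre of the top face of the lift's handle, an upright black paddle beside the ring: 16 thick along the dock's x, 32 wide along the dock's y, its top 100 above the console when down (136 when up), free on all sides for at least 60 below its top. Axes as the dock's; moves with the lift
- wooden_box: Loose wooden box, 140 (x) x 170 (y) x 100 tall, 1.3 kg, its sliding door shut on the +x side (away from the robot). Origin: centre of its underside; z up. On the other side of the robot's midline from the dock, turned up to 0.35 rad
- box_top (a point): Centre of the wooden box's flat top face, 100 above the console; z up
- bowl: Copper-coloured aluminium bowl, diameter 150, 55 high; origin centre of underside. Leave alone
- bottle: Grey silicone bottle with twist cap, diameter 68, 170 high, standing; origin centre of underside. Leave alone
- keys: Pair of steel gate keys on a ring, lying flat, about 85 x 50 x 8; origin underneath near the middle. Leave alone
- torch: Dark metal torch lying down, 130 long (along its x), 36 high; origin underneath. Leave alone
- padlock: Brass padlock lying flat, about 85 x 55 x 22; origin under the brass case. Leave alone
- glasses_case: Black glasses case, 65 x 160 x 45 high; origin centre of underside. Leave alone
Mind the look-alikes: they are no part of the job. Several things have the shape of the dock; the one meant has the colours described above.

How it is judged:
By the outcome, as a careful person would: the job done as asked, in the order asked, and still so for the second after the job is handed in, with the robot touching nothing.
It also fails if it takes over 54 s, if anything falls off the work surface, if the arm or the gripper's body presses on something with over 40 N, if the wrist force passes 120 N, or if a joint passes its speed limit or range.

## Working session

There is one attempt and no reset: what is moved stays moved. The work goes in short steps, Python scripts to look and compute and a tool call to move; the robot and the scene stay as the last step left them, time stands still between calls to the robot, and variables do not carry over. Pictures are saved under pics/ and viewed, about 8 in all and at most 12, crops included, and the job is handed in when it is done.

Besides the shell and the picture viewer there is one more tool, called after "Request:" by a JSON object that holds its "api" and its "payload". play_rows: Moves the arm, as the interface text tells. Its arguments: {"type":"object","properties":{"increments":{"type":"array"}},"required":["increments"]}

```bash
mkdir -p pics; cat > h.py <<'E'
import numpy as np, cv2
from plant import manip as m
def w(c,p): return (np.array(c["T"])@np.append(p,1))[:3]
def look(cam,names,save=None):
    c=m.get_calibration(cam); f=m.grab_frame(cam)
    if save: cv2.imwrite('pics/'+save,f)
    for kind,n in names:
        for d in getattr(m,kind)(n,cam):
            print(cam,kind,n,round(d['p'],2),w(c,d['xyz']).round(4))
    return f,c
def proj(c,P):
    q=np.linalg.inv(np.array(c["T"]))@np.append(P,1); x,y=q[0]/q[2],q[1]/q[2]; s=1+c["k1"]*(x*x+y*y)
    return np.array([c["fx"]*x*s+c["cx"],c["fy"]*y*s+c["cy"]])
def onplane(c,px,z):
    K=np.array([[c["fx"],0,c["cx"]],[0,c["fy"],c["cy"]],[0,0,1]])
    u=cv2.undistortPoints(np.array([[px]],float),K,np.array([c["k1"],0,0,0,0.]))[0,0]
    T=np.array(c["T"]); 
    d=T[:3,:3]@np.append(u,1); o=T[:3,3]; return o+d*(z-o[2])/d[2]
E
python3 - <<'E'
from h import *
N=[('tip_of',n) for n in ('dock','light','lift_handle','box_top','wooden_box')]
a,_=look('scene',N,'s.png'); b,_=look('side',N,'d.png')
print(m.state()['tool_rot'],m.state()['contact_force'])
E
```

```text
scene tip_of dock 0.93 [ 0.6189 -0.3587  0.0013]
scene tip_of dock 0.92 [ 0.2884 -0.1813  0.003 ]
scene tip_of dock 0.68 [ 0.7641  0.222  -0.002 ]
scene tip_of dock 0.55 [ 0.5064 -0.1521 -0.0024]
scene tip_of light 0.67 [ 0.5108 -0.1544  0.0607]
scene tip_of lift_handle 0.96 [ 0.5828 -0.4429  0.1009]
scene tip_of lift_handle 0.63 [ 0.4831 -0.2398  0.1028]
scene tip_of lift_handle 0.62 [ 0.244  -0.264   0.0991]
scene tip_of box_top 0.83 [0.5481 0.2145 0.0976]
scene tip_of wooden_box 0.93 [0.544  0.2128 0.0011]
side tip_of dock 0.81 [ 0.5058 -0.1531 -0.003 ]
side tip_of dock 0.81 [ 6.135e-01 -3.556e-01  3.000e-04]
side tip_of dock 0.6 [ 0.2927 -0.1838 -0.0014]
side tip_of light 0.7 [ 0.5046 -0.1553  0.0604]
side tip_of lift_handle 0.59 [ 0.4808 -0.2433  0.0978]
side tip_of lift_handle 0.59 [ 0.2425 -0.2631  0.1015]
side tip_of lift_handle 0.56 [ 0.5813 -0.4383  0.0969]
side tip_of box_top 0.79 [0.5466 0.2072 0.1027]
side tip_of wooden_box 0.9 [5.442e-01 2.119e-01 2.000e-04]
side tip_of wooden_box 0.17 [0.8008 0.0103 0.0056]
[6.89499671e-06 7.07100126e-01 7.07113436e-01 5.19018888e-06] [ 0.19612683 -0.08220127  0.482857  ]
```

View pics/s.png

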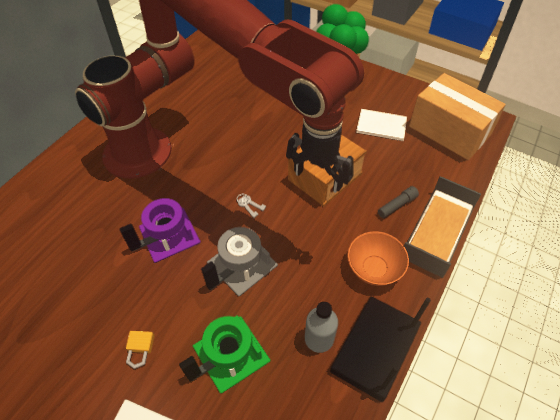

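View pics/d.png

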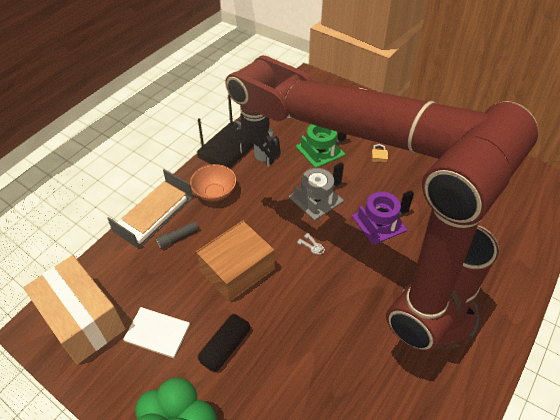

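```bash
python3 - <<'E'
import cv2
f=cv2.imread('pics/s.png')[215:305,190:290]; cv2.imwrite('pics/c1.png',cv2.resize(f,None,fx=5,fy=5,interpolation=cv2.INTER_CUBIC))
E
```

```text
(no output)
```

View pics/c1.png

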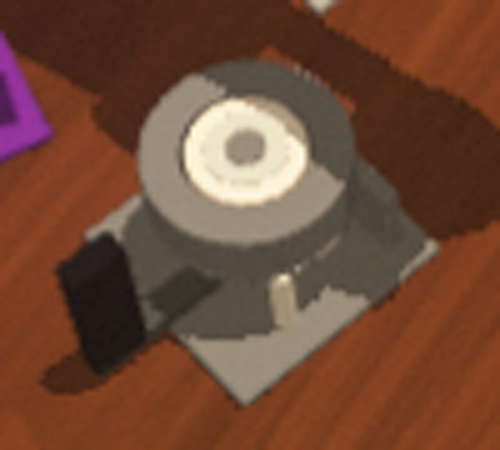

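Request:
{"api": "play_rows", "payload": {"increments": [{"offset": [-35, -20, 0], "twist": 0.1, "grip": 1}, {"offset": [-70, -40, 0], "twist": 0.2, "grip": 1}, {"offset": [-105, -60, 0], "twist": 0.28, "grip": 1}, {"offset": [-140, -80, 0], "twist": 0.28, "grip": 1}, {"offset": [-170, -100, 0], "twist": 0.28, "grip": 1}]}}

```text
time: 1.02
tool_pos: [0.5238, -0.1716, 0.4049]
tool_rot: [0.0, 0.799, 0.601, -0.0]
contact_force: [-0.3, -0.8, 0.5]
gripper_width: 1.001
```

The docks are purple (165,228), green (230,350) and grey (240,255). The crop shows that the grey one holds the white light with the grey lens and has a black paddle at its lower left, so it is the one meant. Next I measure it with the wrist camera.

```bash
python3 - <<'E'
from h import *
N=[('tip_of',n) for n in ('dock','light','lift_handle')]
s=m.state();print(s['tool_pos'],s['tool_rot'])
f,c=look('wrist',N)
for P in [(.507,-.154,.096),(.482,-.2415,.1)]:
    u=proj(c,P); print(u); cv2.circle(f,tuple(int(v) for v in u),3,(0,0,255),1)
cv2.imwrite('pics/w1.png',f)
look('scene',N); look('side',N)
E
```

```text
[ 0.52381731 -0.17158539  0.40490568] [ 3.80594359e-04  7.98922268e-01  6.01434173e-01 -1.07279805e-05]
wrist tip_of dock 0.93 [ 0.6155 -0.3606 -0.0022]
wrist tip_of dock 0.63 [ 5.064e-01 -1.579e-01  5.000e-04]
wrist tip_of dock 0.55 [ 0.2842 -0.182  -0.0023]
wrist tip_of light 0.88 [ 0.5067 -0.154   0.059 ]
wrist tip_of lift_handle 0.96 [ 0.4796 -0.241   0.0969]
[249.46818565 174.82576692]
[251.30099607 259.67580554]
scene tip_of dock 0.82 [ 0.2866 -0.1821  0.0013]
scene tip_of dock 0.78 [ 0.5059 -0.1555 -0.0012]
scene tip_of dock 0.58 [ 0.619 -0.358  0.003]
scene tip_of light 0.58 [ 0.509  -0.1551  0.0633]
scene tip_of light 0.36 [ 0.5051 -0.1549 -0.0034]
scene tip_of lift_handle 0.78 [ 0.4794 -0.2402  0.1018]
scene tip_of lift_handle 0.75 [ 0.583  -0.4403  0.1018]
scene tip_of lift_handle 0.7 [ 0.2417 -0.2642  0.0963]
side tip_of dock 0.89 [ 0.2908 -0.184  -0.    ]
side tip_of dock 0.59 [ 5.033e-01 -1.526e-01  1.000e-04]
side tip_of dock 0.59 [ 0.6119 -0.354  -0.0014]
side tip_of light 0.78 [ 0.507  -0.157   0.0635]
side tip_of light 0.64 [0.7641 0.2177 0.0013]
side tip_of lift_handle 0.71 [ 0.245  -0.2623  0.0984]
side tip_of lift_handle 0.71 [ 0.582  -0.4387  0.097 ]
side tip_of lift_handle 0.7 [ 0.4789 -0.2407  0.0969]
```

View pics/w1.png

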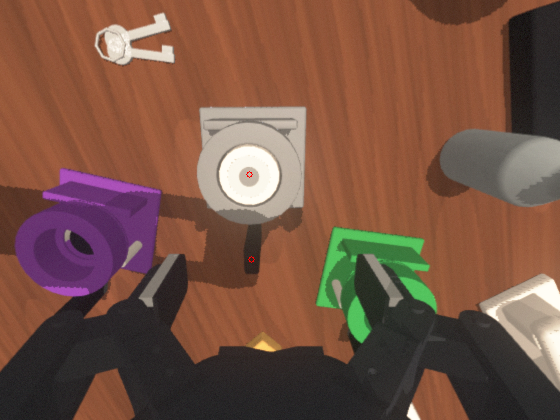

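The reprojected points fall on the lens (249,175) and the paddle top (251,259), and the dock's edges line up with the image axes. So the positions and yaw are confirmed, and I go to the handle.

Request:
{"api": "play_rows", "payload": {"increments": [{"offset": [-27, -7, 28], "twist": 0, "grip": 0.7}, {"offset": [-54, -15, 56], "twist": 0, "grip": 0.7}, {"offset": [-80, -22, 84], "twist": 0, "grip": 0.7}, {"offset": [-80, -22, 100], "twist": 0, "grip": 0.7}, {"offset": [-80, -22, 100], "twist": 0, "grip": 0.7}]}}

```text
time: 2.03
tool_pos: [0.4799, -0.2406, 0.2998]
tool_rot: [-0.004, 0.799, 0.601, -0.001]
contact_force: [-0.4, 1.4, -1.1]
gripper_width: 0.701
```

```bash
python3 - <<'E'
from h import *
s=m.state();print(s['tool_pos'],s['tool_rot'],s['contact_force'])
f,c=look('wrist',[('tip_of',n) for n in ('light','lift_handle')])
print(np.array(c['T']).round(3))
for P in [(.507,-.1545,.096),(.481,-.241,.1)]:
    u=proj(c,P); print(u); cv2.circle(f,tuple(int(v) for v in u),3,(0,0,255),1)
cv2.imwrite('pics/w2.png',f)
E
```

```text
[ 0.47991272 -0.24058052  0.29976561] [-0.0041472   0.79937173  0.60082098 -0.00133952] [-0.40695024  1.39141786 -1.12279012]
wrist tip_of light 0.65 [ 0.5059 -0.1571  0.0571]
wrist tip_of lift_handle 0.96 [ 0.4822 -0.2432  0.0966]
[[ 0.961 -0.262 -0.093  0.501]
 [-0.278 -0.915 -0.291 -0.166]
 [-0.009  0.306 -0.952  0.269]
 [ 0.     0.     0.     1.   ]]
[278.33886886  81.2602819 ]
[275.81492542 234.48000066]
```

View pics/w2.png

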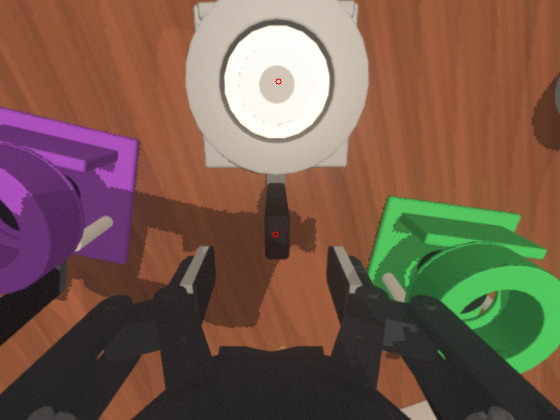

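The paddle (277,235) is centred between the fingers. I descend, close, and check.

Request:
{"api": "play_rows", "payload": {"increments": [{"offset": [0, 1, 35], "twist": 0, "grip": 0.7}, {"offset": [0, 1, 67], "twist": 0, "grip": 0.7}, {"offset": [0, 1, 67], "twist": 0, "grip": 0.7}, {"offset": [0, 1, 67], "twist": 0, "grip": 0}, {"offset": [0, 1, 67], "twist": 0, "grip": 0}]}}

```text
time: 2.6
tool_pos: [0.4839, -0.2413, 0.2404]
tool_rot: [0.002, 0.799, 0.602, 0.001]
contact_force: [0.8, -0.7, 0.1]
gripper_width: 0.426
```

Request:
{"api": "play_rows", "payload": {"increments": [{"offset": [0, 0, 0], "twist": 0, "grip": 0}, {"offset": [0, 0, 0], "twist": 0, "grip": 0}, {"offset": [0, 0, 0], "twist": 0, "grip": 0}, {"offset": [0, 0, 0], "twist": 0, "grip": 0}]}}

```text
time: 2.93
tool_pos: [0.4827, -0.2413, 0.241]
tool_rot: [-0.0, 0.798, 0.602, -0.001]
contact_force: [-10.0, 3.6, 11.5]
gripper_width: 0.177
```

Request:
{"api": "play_rows", "payload": {"increments": [{"offset": [0, 0, -8], "twist": 0, "grip": 0}, {"offset": [0, 0, -16], "twist": 0, "grip": 0}, {"offset": [0, 0, -24], "twist": 0, "grip": 0}, {"offset": [0, 0, -31], "twist": 0, "grip": 0}, {"offset": [0, 0, -31], "twist": 0, "grip": 0}]}}

```text
time: 3.35
tool_pos: [0.4824, -0.2412, 0.2703]
tool_rot: [-0.0, 0.799, 0.602, -0.001]
contact_force: [-7.6, -0.4, 1.1]
gripper_width: 0.177
```

```bash
python3 - <<'E'
from h import *
s=m.state();print(s['tool_pos'],s['contact_force'])
N=[('tip_of',n) for n in ('light','lift_handle')]
for c in('wrist','scene','side'): look(c,N)
E
```

```text
[ 0.4824436  -0.2412309   0.27027176] [-7.58818861 -0.42140214  1.13208592]
wrist tip_of light 0.73 [ 0.5082 -0.1537  0.0795]
wrist tip_of lift_handle 0.75 [ 0.4771 -0.243   0.126 ]
scene tip_of light 0.81 [ 0.5078 -0.1526  0.0845]
scene tip_of lift_handle 0.76 [ 0.2455 -0.2619  0.0997]
scene tip_of lift_handle 0.65 [ 0.5817 -0.4411  0.0969]
scene tip_of lift_handle 0.6 [ 0.4795 -0.2392  0.1329]
side tip_of light 0.52 [ 0.5073 -0.1572  0.0832]
side tip_of light 0.44 [0.761  0.2211 0.0009]
side tip_of lift_handle 0.53 [ 0.2417 -0.2631  0.1052]
side tip_of lift_handle 0.43 [ 0.4816 -0.242   0.1301]
```

Request:
{"api": "play_rows", "payload": {"increments": [{"offset": [0, 0, -3], "twist": 0, "grip": 0}, {"offset": [0, 0, -5], "twist": 0, "grip": 0}, {"offset": [0, 0, -5], "twist": 0, "grip": 0}, {"offset": [0, 0, -5], "twist": 0, "grip": 0}]}}

```text
time: 4.13
tool_pos: [0.4824, -0.2412, 0.2739]
tool_rot: [-0.0, 0.799, 0.602, -0.001]
contact_force: [-5.9, -3.0, -5.2]
gripper_width: 0.182
```

Request:
{"api": "play_rows", "payload": {"increments": [{"offset": [0, 0, -2], "twist": 0, "grip": 0}, {"offset": [0, 0, -2], "twist": 0, "grip": 0}, {"offset": [0, 0, -2], "twist": 0, "grip": 0}]}}

```text
time: 4.38
tool_pos: [0.4824, -0.2412, 0.2757]
tool_rot: [-0.0, 0.799, 0.602, -0.001]
contact_force: [-4.7, -2.5, -5.9]
gripper_width: 0.174
```

Request:
{"api": "play_rows", "payload": {"increments": [{"offset": [0, 0, 0], "twist": 0, "grip": 0.6}, {"offset": [0, 0, 0], "twist": 0, "grip": 0.6}, {"offset": [0, 0, 0], "twist": 0, "grip": 0.6}, {"offset": [0, 0, 0], "twist": 0, "grip": 0.6}, {"offset": [0, 0, 0], "twist": 0, "grip": 0.6}]}}

```text
time: 4.8
tool_pos: [0.4832, -0.2412, 0.2768]
tool_rot: [0.001, 0.799, 0.601, 0.001]
contact_force: [-0.2, -0.4, 0.7]
gripper_width: 0.603
```

Request:
{"api": "play_rows", "payload": {"increments": [{"offset": [0, 0, -40], "twist": 0, "grip": 0.6}, {"offset": [0, 0, -80], "twist": 0, "grip": 1}, {"offset": [20, 0, -100], "twist": 0, "grip": 1}, {"offset": [55, 0, -100], "twist": 0, "grip": 1}, {"offset": [55, 0, -100], "twist": 0, "grip": 1}]}}

```text
time: 5.22
tool_pos: [0.4992, -0.1852, 0.3789]
tool_rot: [0.002, 0.798, 0.603, 0.002]
contact_force: [-0.1, -0.7, -1.4]
gripper_width: 0.998
```

```bash
python3 - <<'E'
from h import *
s=m.state();print(s['tool_pos'],s['tool_rot'],s['contact_force'])
N=[('tip_of',n) for n in ('light','lift_handle')]
f,c=look('wrist',N)
for P in [(.507,-.1545,.126),(.481,-.241,.136)]:
    u=proj(c,P); print(u); cv2.circle(f,tuple(int(v) for v in u),3,(0,0,255),1)
cv2.imwrite('pics/w3.png',f)
for k in('scene','side'): look(k,N)
E
```

```text
[ 0.49924231 -0.18521889  0.37894388] [0.00174188 0.79784523 0.60285507 0.00239318] [-0.079524   -0.69558928 -1.38789868]
wrist tip_of light 0.7 [ 0.5052 -0.1525  0.0839]
wrist tip_of lift_handle 0.81 [ 0.4814 -0.2409  0.1324]
[268.24632574 167.56265644]
[266.82713268 276.5524745 ]
scene tip_of light 0.59 [ 0.5051 -0.1518  0.0917]
scene tip_of lift_handle 0.93 [ 0.5823 -0.4445  0.0993]
scene tip_of lift_handle 0.8 [ 0.244  -0.2642  0.1009]
scene tip_of lift_handle 0.7 [ 0.4795 -0.241   0.139 ]
side tip_of light 0.78 [ 0.5076 -0.1571  0.0887]
side tip_of lift_handle 0.54 [ 0.2455 -0.2623  0.1014]
side tip_of lift_handle 0.53 [ 0.5813 -0.4393  0.0955]
side tip_of lift_handle 0.5 [ 0.4772 -0.2436  0.1322]
```

View pics/w3.png

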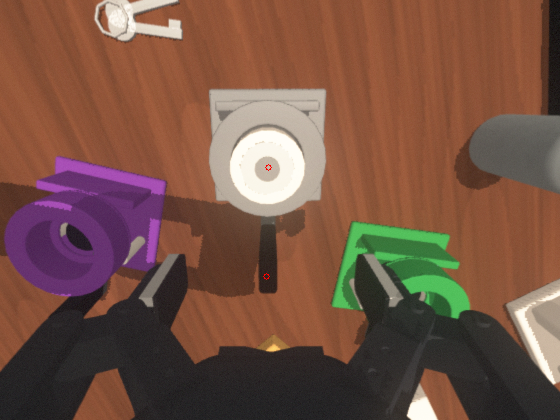

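Light raised about 29 mm, with its lens at (267,169), matching the prediction. I take it from above.

Request:
{"api": "play_rows", "payload": {"increments": [{"offset": [20, 0, 0], "twist": 0, "grip": 1}, {"offset": [33, -1, 20], "twist": 0, "grip": 1}, {"offset": [33, -1, 55], "twist": 0, "grip": 1}, {"offset": [33, -1, 80], "twist": 0, "grip": 1}, {"offset": [33, -1, 80], "twist": 0, "grip": 1}]}}

```text
time: 6.08
tool_pos: [0.5038, -0.1554, 0.2892]
tool_rot: [-0.005, 0.799, 0.601, -0.003]
contact_force: [-0.5, -0.3, -1.2]
gripper_width: 1.0
```

Request:
{"api": "play_rows", "payload": {"increments": [{"offset": [0, 0, 0], "twist": 0, "grip": 1}, {"offset": [0, 0, 0], "twist": 0, "grip": 1}, {"offset": [0, 0, 0], "twist": 0, "grip": 1}]}}

```text
time: 6.33
tool_pos: [0.5069, -0.1569, 0.2983]
tool_rot: [0.002, 0.799, 0.601, 0.001]
contact_force: [-0.2, 0.5, 0.3]
gripper_width: 1.002
```

Request:
{"api": "play_rows", "payload": {"increments": [{"offset": [1, 0, 10], "twist": 0, "grip": 1}, {"offset": [1, 0, 20], "twist": 0, "grip": 1}, {"offset": [1, 0, 30], "twist": 0, "grip": 1}, {"offset": [1, 0, 30], "twist": 0, "grip": 1}, {"offset": [1, 0, 30], "twist": 0, "grip": 1}]}}

```text
time: 6.75
tool_pos: [0.5058, -0.155, 0.2642]
tool_rot: [-0.001, 0.799, 0.602, -0.001]
contact_force: [0.2, 0.6, 0.5]
gripper_width: 0.996
```

Request:
{"api": "play_rows", "payload": {"increments": [{"offset": [0, 0, 0], "twist": 0, "grip": 1}, {"offset": [0, 0, 0], "twist": 0, "grip": 1}]}}

```text
time: 6.92
tool_pos: [0.5065, -0.1553, 0.266]
tool_rot: [0.0, 0.799, 0.602, 0.0]
contact_force: [0.4, -0.3, 0.7]
gripper_width: 1.0
```

Request:
{"api": "play_rows", "payload": {"increments": [{"offset": [0, 0, 0], "twist": 0, "grip": 0.75}, {"offset": [0, 0, 0], "twist": 0, "grip": 0.6}, {"offset": [0, 0, 0], "twist": 0, "grip": 0.5}, {"offset": [0, 0, 0], "twist": 0, "grip": 0.5}, {"offset": [0, 0, 0], "twist": 0, "grip": 0.5}]}}

```text
time: 7.33
tool_pos: [0.5065, -0.1553, 0.2662]
tool_rot: [0.0, 0.799, 0.602, 0.0]
contact_force: [-0.2, 0.6, 2.9]
gripper_width: 0.685
```

Request:
{"api": "play_rows", "payload": {"increments": [{"offset": [0, 0, -3], "twist": 0, "grip": 0.5}, {"offset": [0, 0, -8], "twist": 0, "grip": 0.5}, {"offset": [0, 0, -16], "twist": 0, "grip": 0.5}, {"offset": [0, 0, -16], "twist": 0, "grip": 0.5}]}}

```text
time: 7.67
tool_pos: [0.5069, -0.1555, 0.2836]
tool_rot: [0.001, 0.799, 0.602, 0.001]
contact_force: [-0.3, -0.3, -0.7]
gripper_width: 0.682
```

Request:
{"api": "play_rows", "payload": {"increments": [{"offset": [0, 0, -30], "twist": 0, "grip": 0.5}, {"offset": [0, 0, -60], "twist": 0, "grip": 0.5}, {"offset": [25, -4, -85], "twist": 0, "grip": 0.5}, {"offset": [60, -10, -100], "twist": 0, "grip": 0.5}, {"offset": [95, -16, -100], "twist": 0, "grip": 0.5}]}}

```text
time: 8.08
tool_pos: [0.5182, -0.0593, 0.3874]
tool_rot: [0.004, 0.8, 0.601, 0.003]
contact_force: [0.5, 0.6, -1.3]
gripper_width: 0.688
```

Request:
{"api": "play_rows", "payload": {"increments": [{"offset": [35, -6, 0], "twist": 0, "grip": 0.5}, {"offset": [70, -12, 0], "twist": 0, "grip": 0.5}, {"offset": [90, -16, 0], "twist": 0, "grip": 0.5}, {"offset": [100, -18, 0], "twist": 0, "grip": 0.5}, {"offset": [100, -18, 0], "twist": 0, "grip": 0.5}]}}

```text
time: 8.5
tool_pos: [0.5275, 0.0431, 0.3818]
tool_rot: [0.0, 0.798, 0.603, 0.0]
contact_force: [-0.7, -0.8, -1.8]
gripper_width: 0.688
```

Request:
{"api": "play_rows", "payload": {"increments": [{"offset": [0, 0, 0], "twist": 0, "grip": 0.5}, {"offset": [0, 0, 0], "twist": 0, "grip": 0.5}]}}

```text
time: 8.67
tool_pos: [0.5276, 0.0405, 0.3817]
tool_rot: [0.0, 0.799, 0.601, -0.0]
contact_force: [1.1, -0.4, -2.1]
gripper_width: 0.686
```

```bash
python3 - <<'E'
from h import *
s=m.state();print(s['tool_pos'],s['tool_rot'],s['contact_force'],s['gripper_width'])
N=[('tip_of',n) for n in ('box_top','wooden_box','light')]
f,c=look('wrist',N)
u=proj(c,(.5455,.2115,.1)); print(u); cv2.circle(f,tuple(int(v) for v in u),3,(0,0,255),1)
cv2.imwrite('pics/w4.png',f)
for k in('scene','side'): look(k,N)
E
```

```text
[0.52755698 0.04047362 0.38166935] [ 2.34400443e-04  7.99226752e-01  6.01029521e-01 -2.40978825e-04] [ 1.05352191 -0.41903023 -2.12548169] 0.6863803873451232
wrist tip_of wooden_box 0.69 [0.5465 0.2094 0.0048]
wrist tip_of wooden_box 0.65 [ 0.767  -0.223   0.0008]
wrist tip_of light 0.94 [0.5283 0.0405 0.1997]
[229.2880447  -30.09799023]
scene tip_of box_top 0.85 [0.5449 0.2127 0.0988]
scene tip_of wooden_box 0.72 [0.5491 0.2115 0.0026]
scene tip_of light 0.82 [0.5311 0.043  0.2034]
side tip_of box_top 0.72 [0.5491 0.2089 0.0985]
side tip_of wooden_box 0.82 [ 0.5451  0.2133 -0.0021]
side tip_of light 0.83 [0.5237 0.0436 0.2023]
```

View pics/w4.png

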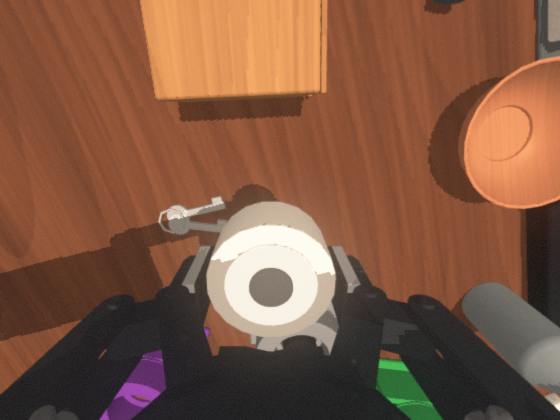

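Light held level between the pads, lens up at (270,287). The box's near top edge runs from (157,98) to (326,92), which I use to check its centre.

```bash
python3 - <<'E'
from h import *
c=m.get_calibration('wrist')
a=onplane(c,(157,98),.1);b=onplane(c,(326,92),.1); d=(b-a)/np.linalg.norm(b-a)
n=np.array([-d[1],d[0],0]); print(a,b,np.linalg.norm(b-a),(a+b)/2+.085*n, np.arctan2(d[1],d[0]))
E
```

```text
[0.46118273 0.14649077 0.1       ] [0.59404828 0.11304482 0.1       ] 0.13701052712219358 [0.54836505 0.21219629 0.1       ] -0.24660416496542786
```

Request:
{"api": "play_rows", "payload": {"increments": [{"offset": [35, -6, 0], "twist": 0, "grip": 0.5}, {"offset": [70, -12, 0], "twist": 0, "grip": 0.5}, {"offset": [105, -18, 0], "twist": 0, "grip": 0.5}, {"offset": [140, -24, 0], "twist": 0, "grip": 0.5}, {"offset": [160, -27, 15], "twist": 0, "grip": 0.5}]}}

```text
time: 9.68
tool_pos: [0.5466, 0.206, 0.3703]
tool_rot: [0.001, 0.798, 0.602, 0.004]
contact_force: [1.4, -0.2, -0.6]
gripper_width: 0.686
```

Request:
{"api": "play_rows", "payload": {"increments": [{"offset": [10, -2, 10], "twist": 0, "grip": 0.5}, {"offset": [10, -2, 35], "twist": 0, "grip": 0.5}, {"offset": [10, -2, 55], "twist": 0, "grip": 0.5}, {"offset": [10, -2, 70], "twist": 0, "grip": 0.5}, {"offset": [10, -2, 70], "twist": 0, "grip": 0.5}]}}

```text
time: 10.1
tool_pos: [0.545, 0.2121, 0.2915]
tool_rot: [-0.002, 0.799, 0.601, -0.004]
contact_force: [-0.8, 0.2, -2.2]
gripper_width: 0.683
```

Request:
{"api": "play_rows", "payload": {"increments": [{"offset": [0, 0, 0], "twist": 0, "grip": 0.5}, {"offset": [0, 0, 0], "twist": 0, "grip": 0.5}, {"offset": [0, 0, 0], "twist": 0, "grip": 0.5}]}}

```text
time: 10.35
tool_pos: [0.5473, 0.2128, 0.2985]
tool_rot: [0.001, 0.799, 0.601, 0.001]
contact_force: [0.2, -1.0, -2.0]
gripper_width: 0.684
```

```bash
python3 - <<'E'
from h import *
s=m.state();print(s['tool_pos'],s['contact_force'],s['gripper_width'])
N=[('tip_of',n) for n in ('box_top','light')]
f,c=look('wrist',N,'w5.png')
for k in('scene','side'): look(k,N,k+'5.png')
E
```

```text
[0.54729206 0.21276374 0.29853507] [ 0.15687088 -0.95123374 -1.99477565] 0.68420504522036
wrist tip_of light 0.92 [0.5489 0.2151 0.1169]
scene tip_of box_top 0.62 [0.5468 0.2152 0.0986]
scene tip_of light 0.9 [0.5507 0.2171 0.1237]
side tip_of box_top 0.62 [0.5496 0.2109 0.0964]
side tip_of light 0.51 [0.5478 0.2161 0.1196]
```

View pics/w5.png

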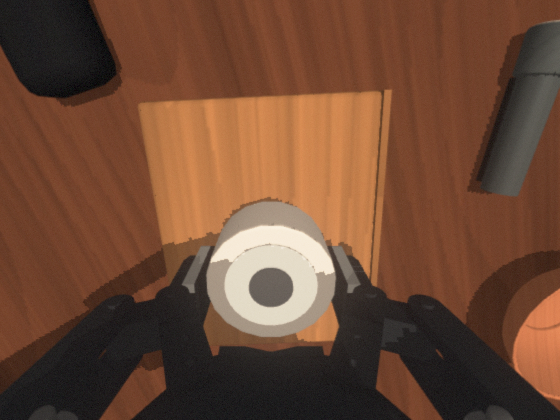

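```bash
python3 - <<'E'
from h import *
c=m.get_calibration('wrist')
a=onplane(c,(141,103),.1);b=onplane(c,(389,91),.1); d=(b-a)/np.linalg.norm(b-a)
n=np.array([-d[1],d[0],0]); print(a,b,np.linalg.norm(b-a),(a+b)/2-.085*n)
E
```

```text
[0.50066575 0.3075555  0.1       ] [0.63009502 0.27664834 0.1       ] 0.13306836279922865 [0.54563784 0.20942646 0.1       ]
```

Request:
{"api": "play_rows", "payload": {"increments": [{"offset": [0, 0, 5], "twist": 0, "grip": 0.5}, {"offset": [0, 0, 10], "twist": 0, "grip": 0.5}, {"offset": [0, 0, 15], "twist": 0, "grip": 0.5}, {"offset": [0, 0, 15], "twist": 0, "grip": 0.5}, {"offset": [0, 0, 15], "twist": 0, "grip": 0.5}]}}

```text
time: 11.22
tool_pos: [0.5463, 0.2129, 0.2807]
tool_rot: [-0.0, 0.799, 0.602, -0.001]
contact_force: [0.4, -0.2, -0.9]
gripper_width: 0.684
```

Request:
{"api": "play_rows", "payload": {"increments": [{"offset": [-1, 0, 1], "twist": 0, "grip": 0.5}, {"offset": [-1, 0, 2], "twist": 0, "grip": 0.5}, {"offset": [-1, 0, 2], "twist": 0, "grip": 0.5}, {"offset": [-1, 0, 2], "twist": 0, "grip": 0.5}]}}

```text
time: 11.55
tool_pos: [0.5464, 0.212, 0.2798]
tool_rot: [0.0, 0.799, 0.602, 0.0]
contact_force: [0.4, 0.4, -1.7]
gripper_width: 0.683
```

Request:
{"api": "play_rows", "payload": {"increments": [{"offset": [0, 0, 1], "twist": 0, "grip": 0.5}, {"offset": [0, 0, 1], "twist": 0, "grip": 0.5}, {"offset": [0, 0, 1], "twist": 0, "grip": 0.5}, {"offset": [0, 0, 1], "twist": 0, "grip": 0.5}]}}

```text
time: 11.88
tool_pos: [0.5464, 0.212, 0.2787]
tool_rot: [0.0, 0.799, 0.602, -0.0]
contact_force: [0.9, -0.5, -1.4]
gripper_width: 0.68
```

Request:
{"api": "play_rows", "payload": {"increments": [{"offset": [0, 0, 1], "twist": 0, "grip": 0.5}, {"offset": [0, 0, 1], "twist": 0, "grip": 0.5}, {"offset": [0, 0, 1], "twist": 0, "grip": 0.5}]}}

```text
time: 12.13
tool_pos: [0.5465, 0.212, 0.2783]
tool_rot: [0.0, 0.799, 0.602, 0.0]
contact_force: [-1.2, -0.5, 2.6]
gripper_width: 0.689
```

Request:
{"api": "play_rows", "payload": {"increments": [{"offset": [0, 0, 1], "twist": 0, "grip": 0.5}, {"offset": [0, 0, 1], "twist": 0, "grip": 0.5}, {"offset": [0, 0, 1], "twist": 0, "grip": 0.5}]}}

```text
time: 12.38
tool_pos: [0.5466, 0.212, 0.2783]
tool_rot: [0.0, 0.799, 0.602, 0.0]
contact_force: [-5.0, -1.1, 7.8]
gripper_width: 0.681
```

Force rose to 8 N at the expected height, so the light is resting on the box. I release it and retreat straight up.

Request:
{"api": "play_rows", "payload": {"increments": [{"offset": [0, 0, -1], "twist": 0, "grip": 0.5}, {"offset": [0, 0, -1], "twist": 0, "grip": 0.75}, {"offset": [0, 0, -1], "twist": 0, "grip": 0.9}, {"offset": [0, 0, -1], "twist": 0, "grip": 1}, {"offset": [0, 0, -1], "twist": 0, "grip": 1}]}}

```text
time: 12.8
tool_pos: [0.5464, 0.2119, 0.2774]
tool_rot: [-0.0, 0.799, 0.601, -0.0]
contact_force: [-0.3, 0.5, -0.1]
gripper_width: 1.003
```

Request:
{"api": "play_rows", "payload": {"increments": [{"offset": [0, 0, -1], "twist": 0, "grip": 1}, {"offset": [0, 0, -10], "twist": 0, "grip": 1}, {"offset": [0, 0, -30], "twist": 0, "grip": 1}, {"offset": [0, 0, -60], "twist": 0, "grip": 1}, {"offset": [0, 0, -95], "twist": 0, "grip": 1}]}}

```text
time: 13.22
tool_pos: [0.5457, 0.2118, 0.3721]
tool_rot: [-0.001, 0.799, 0.602, -0.002]
contact_force: [0.3, -0.7, -0.6]
gripper_width: 1.0
```

Request:
{"api": "play_rows", "payload": {"increments": [{"offset": [-30, 0, -10], "twist": 0, "grip": 1}, {"offset": [-60, 0, -20], "twist": 0, "grip": 1}, {"offset": [-80, 0, -20], "twist": 0, "grip": 1}, {"offset": [-80, 0, -20], "twist": 0, "grip": 1}, {"offset": [-80, 0, -20], "twist": 0, "grip": 1}]}}

```text
time: 13.63
tool_pos: [0.5241, 0.1345, 0.3937]
tool_rot: [0.0, 0.799, 0.601, 0.001]
contact_force: [-0.1, 0.0, -0.9]
gripper_width: 0.997
```

```bash
python3 - <<'E'
from h import *
s=m.state();print(s['time'],s['tool_pos'],s['contact_force'],s['gripper_width'])
N=[('tip_of',n) for n in ('box_top','wooden_box','light','lift_handle')]
f,c=look('wrist',N,'w6.png')
for k in('scene','side'): look(k,N,k+'6.png')
E
```

```text
13.6333 [0.52414551 0.13446896 0.39371206] [-0.07895742  0.03196612 -0.85953374] 0.9970872196308141
wrist tip_of light 0.64 [0.5484 0.2105 0.0963]
scene tip_of box_top 0.65 [0.5478 0.2158 0.0979]
scene tip_of box_top 0.52 [ 0.5064 -0.1538 -0.0042]
scene tip_of wooden_box 0.68 [0.5452 0.2127 0.0054]
scene tip_of wooden_box 0.42 [0.4202 0.0074 0.0042]
scene tip_of light 0.92 [0.5481 0.2124 0.1017]
scene tip_of lift_handle 0.8 [ 0.4827 -0.2404  0.1396]
scene tip_of lift_handle 0.78 [ 0.5835 -0.4392  0.0985]
scene tip_of lift_handle 0.6 [ 0.2444 -0.2662  0.0998]
side tip_of box_top 0.98 [0.549  0.2087 0.0989]
side tip_of wooden_box 0.77 [ 0.5421  0.2114 -0.0046]
side tip_of light 0.63 [0.5458 0.2147 0.1022]
side tip_of lift_handle 0.69 [ 0.2434 -0.2621  0.1038]
side tip_of lift_handle 0.42 [ 0.5824 -0.4398  0.0963]
```

View pics/w6.png

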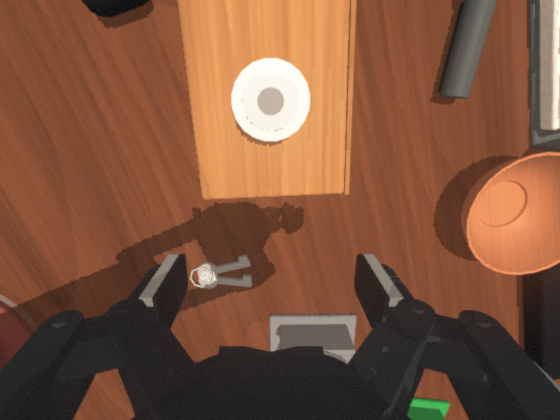

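View pics/side6.png

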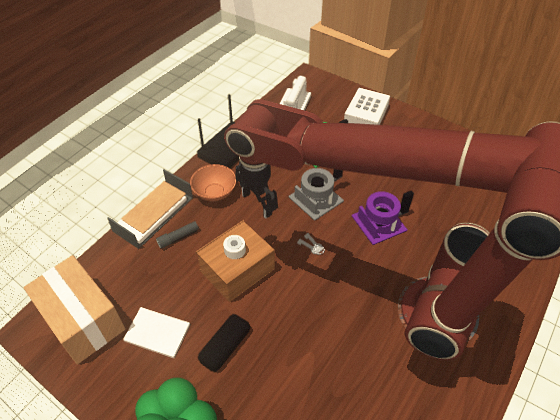

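The light stands lens up near the centre of the box top, at wrist pixel (270,100) and side pixel (235,246). The box and other things look unmoved, and the gripper is clear.

```bash
python3 -c "
from h import *
print(m.job_done())"
```

```text
the job is handed in; nothing more can be done
None
```

The job is done and handed in at about 14 s of the 54 s allowed. I raised the grey dock's handle about 35 mm, took the light from above, and set it lens up on the wooden box. I lowered it until I felt about 8 N of contact, then let go.

**Last checks:**
- **Position:** averaged over the three cameras, the light is at about (0.547, 0.213, 0.100). The box-top estimates centre on about (0.547, 0.212, 0.099).
- **Surroundings:** the box still measures where it was at the start, and nothing else I could see in the last pictures had moved. The gripper is clear and touching nothing.

**Disagreements, all small:**
- The gripper opening on the light read 58 mm where 60 was expected.
- The measured box edge came out 133–137 mm against the stated 140.
- The cameras' handle-top heights ranged from 132 to 140 mm. I did not pull hard against the stop, so the light stood about 29 mm proud rather than exactly 30.

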